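Switch the stock-room breaker on and refit the box cover

ROBOT

A 6-joint arm with a two-finger parallel gripper is mounted at the origin on the work surface. World frame = base frame: x ahead of the robot, y to its left, z up, the work surface at z = 0. Lengths are in mm, angles in rad, forces in N, time in s.
With the tool pointing down it reaches from about 400 to 925 mm from the base axis. Payload 12.5 kg.
Tool frame: the origin (TCP) lies on the front face of the gripper's body, between the roots of the fingers; the fingertips stand 78 mm ahead of it and the grasp point (between the pads) lies 59 mm ahead of it (env.nose_length is the distance from the TCP to the fingertips, in mm); z points along the fingers, y is the line along which they close (so a half turn about z gives the same grasp; the last joint's range is limited). The gripper opens to 95 mm and grips with 3 to 60 N. Pads are 20 mm wide; open, the fingers measure 119 mm over their backs; the gripper's body (75 mm by 180 mm) begins 59 mm behind the grasp point.
Start: joints at [1.161, 0.491, 1.559, -0, 1.092, -0.106], TCP at [186.948, 596.396, 292.261] pointing down, gripper open.
Joint ranges: [-3.1, 3.1], [-0.84, 2.19], [0.05, 2.79], [-1.13, 4.28], [0.06, 2.93], [-2.69, 2.69]. Speed limits (rad/s): [2.22, 2.22, 2.79, 3.14, 3.14, 3.14].

INTERFACE

Orientations are given as [roll, pitch, yaw] about the fixed x, y, z axes, in that order (R = Rz(yaw) Ry(pitch) Rx(roll)).
In Python, from cell import env gives the robot as it stands.
- The arm moves only by the tool jog_arm, never from a script. Its argument "motion" is a list of rows, each a list of 7 numbers: the turn, a rotation vector about the tool's x, y, z in degrees, then the shift along the tool's x, y, z in mm, then the finger opening in mm, from 0 to 95.1. In form: [[wx, wy, wz, x, y, z, hand], ...]. A call has 1 to 10 rows; each row shifts and turns the commanded pose from where the row before left it, along the tool's axes as they then stand; what a row does not reach is not made up. A row lasts 1/8 s, in which the tool goes at most 62.5 mm and 10.7 degrees, less where a joint would pass 70% of its speed; a pose out of reach is approached as far as the arm can. A call is refused whole if a number of a shift passes 62.5 or a number of a turn 10.7, either way. A call with a gripper value outside its range is refused whole. The fingers move at their own pace and stop on an object; the grip force is fixed at half the most. Time passes only in rows, so rows that do not move let the fingers close. It gives the time, the measured TCP pose, the force, the opening and the grip force at its end, in the units of the state.
- env.state(): the state, without advancing time (a new reading comes with each control period).
- env.read_camera(name): name is "scene" or "top" or "wrist"; returns a dict with "color" (384x512x3 uint8, red, green, blue), "z_map" (384x512 float32, mm along the optical axis (not along the pixel's ray), 0 where there is no reading), "camera_matrix" (3x3 intrinsics, pixels), "world_to_cam" (4x4, takes a point from world to camera coordinates). Camera axes: x right, y up, looking along -z (the intrinsics and any distortion apply to the point x, -y, -z); pixel columns grow to the right and rows downward; lengths in mm; the calibration is good to about 2 mm. The wrist camera is an equidistant fisheye: a pixel r from the principal point sees the ray r / f radians off the axis. A picture is of the moment at which its call begins.
- env.job_done(): hands the job in; it is judged then, once.
Trained networks look in the newest picture that a camera, given by its name, has taken for a name from the list of things; names that differ only in an ending like _2 or _b are one class to them, and where a whole thing is asked for, a point or a joint stands for the part that bears it (a point fixed in the world has none). Each returns a list of dicts, best first, with "score" (0 to 1); they miss things now and then, are a little off and sometimes report something else, mostly with a low value. They report only what shows in the picture. A call takes as long as a camera call. They do not tell look-alikes from the thing itself.
- env.recognise(camera, thing): "location" ([column, row] in pixels, amid what is visible of it).
The state is a dict: "t": time; "joints": joint angles; "qvel": joint speeds; "tau": joint torques, N m; "eef_pos": TCP position; "tcp_rot": TCP orientation; "ft_force": force on the tool from outside, world axes, zero at the start; "moment": the same for the moment, N m; "opening": opening from 0.0 (shut) to 1.0 (fully open); "grip_force": force on a finger pad.
Only numpy, scipy, OpenCV 4.12 (cv2) and the standard library are available. Lean on these libraries where they do the work, as an engineer would, in place of code of your own. Each camera call takes 0.05 s, during which the arm holds its last target. There are 200 camera calls.

TASK

The stock room's switch box stands open on the bench: push its red breaker lever all the way over from its off side to its other, on side, then take the yellow cover plate off the wooden rest and seat it on the two brass pins of the box, lowering it fully home before letting go. The plate must end lying flush on the sloping rim with the pins through its holes, and the pieces of stock standing around must not be shoved or tipped over.

Things in the scene. Friction and masses are not known exactly. Their poses are not given: they have to be found in the camera images.
- box_face: open rim of the fixed grey switch box. Origin: centre of the rim plane, 105 mm above the table. z: the rim's outward normal, tilted 30 deg from vertical to the box's front; x runs up the slope, y level along the rim. Rim outside 130 (x) by 190 (y) mm; cavity 90 (x) by 140 (y) by 60 mm deep, centred. Two brass pins stand on it at x = 0, y = +80 and -80 mm.
- pin_left (a point): foot of the pin at y = +80 mm of box_face, in the rim plane. Both pins: along z of box_face, 10 mm diameter, 16 mm tall, the top 7 mm tapering to 5 mm diameter.
- pin_right (a point): foot of the other pin, at y = -80 mm of box_face.
- breaker (a joint): angle of the red lever in the cavity (rad): 0 to 0.15 = off, leaning to +y of box_face; it swings towards -y, 1.0 = fully on; stays where left. Pivot at x = 0, y = -15, z = -50 mm of box_face, axis along x. Lever 44 mm long from the pivot, 30 mm wide (x), 12 mm thick; at either end it leans 0.5 rad off the rim's normal. Always below the rim. Takes about 2 N at the tip.
- breaker_tip (a point): middle of the red lever's free end; moves with the lever.
- cover: loose yellow plate, 126 (x) by 186 (y) by 6 (z) mm, 0.3 kg, two 14 mm through holes at x = 0, y = +80 and -80 mm. Origin: centre of its underside, z out of its top. Black grip rib on the middle of the top: 14 (x) by 80 (y) mm, its top 40 mm above the underside. Starts lying on the rest. Seated, its origin and axes agree with box_face (or turned half round).
- rest_face: fixed sloping wooden rest under the cover. Origin: middle of the plane of its two rails, 72 mm above the table; z: the plane's normal, tilted 25 deg from vertical to the rest's front, x runs up the slope. Rails 150 (x) by 16 (y) mm at y = +55 and -55 mm, with lips 9 mm high at the lower end, just below the cover's edge.
- vase: blue ceramic vase, 104 mm diameter, 150 mm tall, origin under its centre. Stock: leave standing.
- gift_box: pale wooden box, 100 by 80 by 60 mm, origin under its centre. Stock: leave alone.
- bowl: red lacquer bowl, 100 mm diameter, 50 mm tall, origin under its centre. Stock: leave alone.
- jar: green glass jar with dark lid, 80 mm diameter, 90 mm tall, origin under its centre. Stock: leave alone.
Not all that is in view belongs to the job. Leave any orange or purple look-alike of the cover alone.

How it is judged:
By the outcome, as a careful person would: the job done as asked, in the order asked, and still so for the second after the job is handed in, with the robot touching nothing.
It also fails if it takes over 58 s, if anything falls off the work surface, if the arm or the gripper's body presses on something with over 40 N, if the wrist force passes 120 N, or if a joint passes its speed limit or range.

## Working session

There is one attempt and no reset: what is moved stays moved. The work goes in short steps, Python scripts to look and compute and a tool call to move; the robot and the scene stay as the last step left them, time stands still between calls to the robot, and variables do not carry over. Pictures are saved under pics/ and viewed, at most 10 in all, crops included, and the job is handed in when it is done.

Besides the shell and the picture viewer there is one more tool, called after "Call:" as a command line: name --pt "numbers of a row" for each row, then --argument value for the rest. jog_arm: Moves the arm, as the interface text tells. Its arguments: {"type":"object","properties":{"motion":{"type":"array"}},"required":["motion"]}

```bash
ls; mkdir -p pics; cat > h.py <<'E'
import numpy as np, cv2
from cell import env
from scipy.spatial.transform import Rotation as R
def cloud(im):
    K=im["camera_matrix"];z=im["z_map"];h,w=z.shape
    u,v=np.meshgrid(np.arange(w),np.arange(h))
    p=np.stack([(u-K[0,2])/K[0,0]*z,-(v-K[1,2])/K[1,1]*z,-z,np.ones_like(z)],-1)
    P=p@np.linalg.inv(im["world_to_cam"]).T
    P=P[...,:3];P[z<=0]=np.nan
    return P
E
python3 - <<'E'
from h import *
ims=[]
for c in("scene","top"):
    im=env.read_camera(c);np.savez("/tmp/%s.npz"%c,**im)
    P=cloud(im);ims.append(im["color"])
    for t in("cover","box_face","pin_left","breaker","breaker_tip","rest_face","vase","gift_box","bowl","jar"):
        for d in env.recognise(c,t)[:4]:
            x,y=map(int,d["location"]);print(c,t,round(d["score"],2),(x,y),P[y,x].round())
    cv2.imwrite("pics/%s.png"%c,cv2.resize(im["color"][...,::-1],(800,600)))
print(env.state())
E
```

```text
pics
scene cover 0.94 (147, 170) [ 317. -300.   41.]
scene cover 0.71 (336, 186) [552. 195.  86.]
scene cover 0.63 (318, 157) [326. 224.  43.]
scene cover 0.41 (174, 211) [ 625. -216.  114.]
scene box_face 0.82 (177, 211) [ 624. -210.  112.]
scene pin_left 0.68 (172, 212) [ 628. -220.  114.]
scene rest_face 0.53 (361, 193) [616. 234. 104.]
scene vase 0.61 (270, 237) [756. -26. 123.]
scene gift_box 0.72 (246, 190) [485. -32.  54.]
scene bowl 0.65 (373, 245) [715. 236.  21.]
scene jar 0.89 (176, 276) [ 794. -217.   87.]
top cover 0.96 (173, 286) [319. 231.  39.]
top cover 0.78 (183, 203) [544. 195.  81.]
top cover 0.57 (363, 279) [ 325. -295.   40.]
top cover 0.21 (336, 191) [ 566. -228.   77.]
top box_face 0.98 (330, 190) [ 571. -213.   66.]
top pin_left 0.71 (331, 187) [ 574. -212.   98.]
top breaker 0.65 (175, 136) [757. 231.   9.]
top breaker_tip 0.39 (334, 188) [ 571. -219.  103.]
top vase 0.58 (259, 138) [703. -20. 152.]
top gift_box 0.98 (258, 242) [433.  -8.  58.]
top bowl 0.73 (175, 138) [753. 233.   1.]
top jar 0.93 (328, 125) [ 751. -213.   94.]
{'t': 1.1, 'joints': array([ 1.16142494e+00,  4.90885458e-01,  1.55893188e+00, -3.06617765e-05,
        1.09171772e+00, -1.05585015e-01]), 'qvel': array([-1.01905893e-03,  1.33413564e-04,  8.79986636e-04,  8.69133716e-05,
       -6.12993329e-04,  1.10303283e-04]), 'tau': array([-5.69571494e-04, -6.12472343e+01, -2.58422202e+01,  6.93116616e-02,
        4.46100777e-02,  1.67822014e-05]), 'eef_pos': array([186.93065514, 596.38188618, 292.25898438]), 'tcp_rot': array([3.14153825e+00, 3.31286908e-05, 2.83782041e+00]), 'ft_force': array([-0.29096473,  0.08105481, -0.01241366]), 'moment': array([-0.00095377,  0.03234047, -0.00663623]), 'grip_force': 0.0, 'opening': 1.0034056932567876}
```

View pics/scene.png

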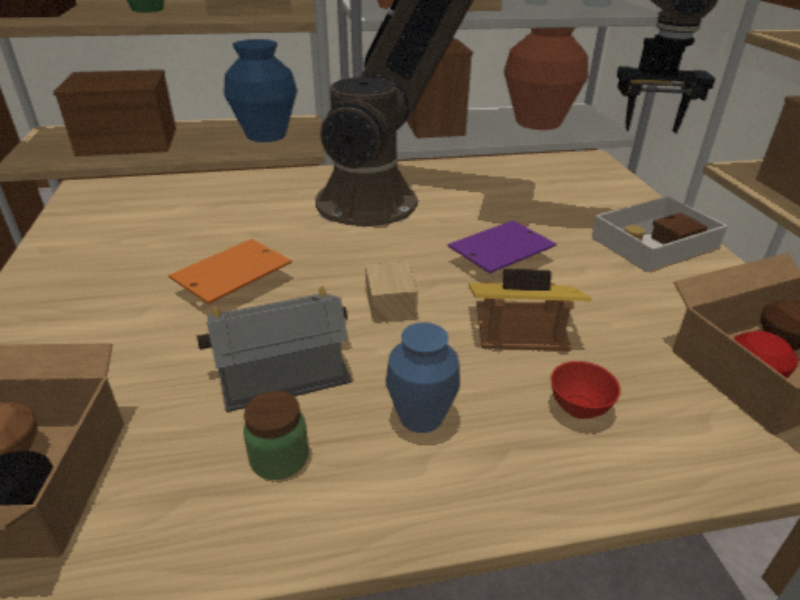

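View pics/top.png

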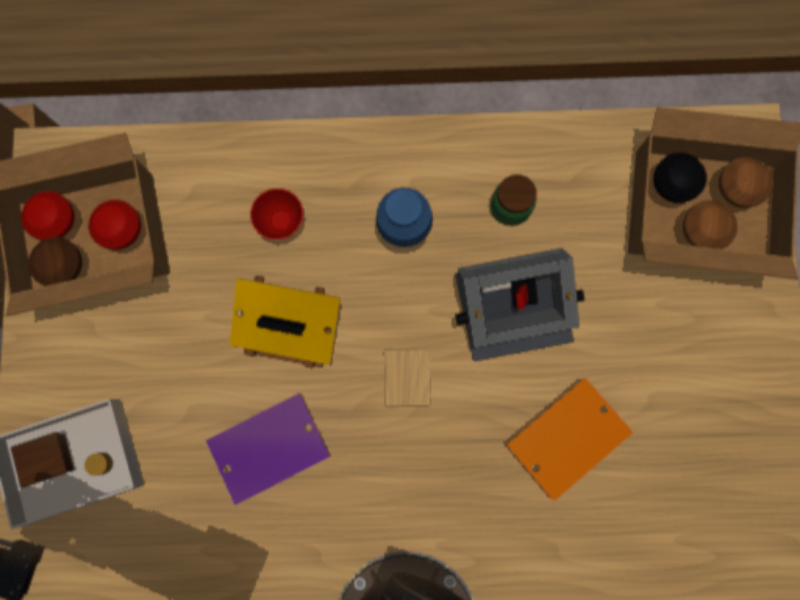

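The pictures show the yellow cover on the rest, top view (285,320) at 800x600. The orange (568,438) and purple (268,448) plates are look-alikes lying flat on the table. The box is at (518,303) with the red lever at (522,295). Next I'll fit planes and view an enlarged crop to confirm.

```bash
cat > m.py <<'E'
from h import *
ims={c:dict(np.load("/tmp/%s.npz"%c)) for c in("scene","top")}
im=ims["top"];P=cloud(im);col=im["color"].astype(int);r,g,b=col[...,0],col[...,1],col[...,2]
def fit(p,it=6,tol=3):
    m=np.ones(len(p),bool)
    for _ in range(it):
        c=np.median(p[m],0) if _==0 else p[m].mean(0);n=np.linalg.svd(p[m]-p[m].mean(0))[2][2];n*=np.sign(n[2]);d=(p-p[m].mean(0))@n
        m=abs(d)<max(tol,12-3*_)
    return p[m].mean(0),n,m
u,v=np.meshgrid(np.arange(512),np.arange(384))
ym=(r>120)&(g>90)&(b<60)&(abs(u-183)<45)&(abs(v-205)<40)&(P[...,2]>40)
p=P[ym];c,n,m=fit(p);print("cover plane",c,n,np.degrees(np.arccos(n[2])),m.sum(),len(m))
uv=np.argwhere(ym)[:,::-1].astype(np.float32)
def frame(n):
    x=np.array([0,0,1])-n*n[2];x/=np.linalg.norm(x);return np.stack([x,np.cross(n,x),n],1)
F=frame(n);q=(p[m]-c)@F
rect=cv2.minAreaRect(q[:,:2].astype(np.float32));print("cover rect",rect,"centre",c+F[:,:2]@np.array(rect[0]),"x",F[:,0])
gm=(abs(r-b)<40)&(u>285)&(u<378)&(v>155)&(v<232)
p=P[gm];p=p[p[:,2]>65]
best=None;rng=np.random.default_rng(0)
for _ in range(3000):
    a=p[rng.choice(len(p),3,False)];k=np.cross(a[1]-a[0],a[2]-a[0]);l=np.linalg.norm(k)
    if l<500: continue
    k/=l;k*=np.sign(k[2])
    if abs(np.degrees(np.arccos(k[2]))-30)>6: continue
    s=(abs((p-a[0])@k)<2.5).sum()
    if best is None or s>best[0]: best=(s,a[0],k)
m=abs((p-best[1])@best[2])<3;q=p[m];c=q.mean(0);n=np.linalg.svd(q-c)[2][2];n*=np.sign(n[2])
F=frame(n);w=(q-c)@F;rect=cv2.minAreaRect(w[:,:2].astype(np.float32))
print("box",m.sum(),c,n,np.degrees(np.arccos(n[2])),rect,"centre",c+F[:,:2]@np.array(rect[0]),"x",F[:,0])
rm=(r>110)&(g<60)&(b<60)&(abs(u-334)<20)&(abs(v-188)<20);
C=c+F[:,:2]@np.array(rect[0]);print("lever pts (box frame)",((P[rm]-C)@F).round()[::4])
a=cv2.resize(im["color"][150:240,135:235],(400,360),interpolation=2);b_=cv2.resize(im["color"][150:240,285:385],(400,360),interpolation=2)
cv2.imwrite("pics/crop.png",np.hstack([a,b_])[...,::-1])
for nm,(u0,v0) in dict(vase=(259,138),bowl=(175,138),jar=(328,125),gift=(260,242)).items():
    s=P[v0-22:v0+22,u0-22:u0+22].reshape(-1,3);s=s[s[:,2]>15];print(nm,s.min(0).round(),s.max(0).round())
E
python3 m.py
```

```text
cover plane [540.22367567 200.15208655  78.15381633] [-0.41245323  0.09328761  0.90618969] 25.01600610292043 1984 2585
cover rect ((-2.0840530395507812, 0.8914794921875), (187.2932891845703, 127.86304473876953), 89.76342010498047) centre [538.57832102 201.4382261   77.27252984] x [ 0.88386408 -0.1999101   0.42287143]
box 1211 [ 557.46574057 -217.89576153  106.30929161] [-0.49712913 -0.08522324  0.86348111] 30.290282508078178 ((-1.627838134765625, 0.20008087158203125), (190.23419189453125, 134.25364685058594), 89.65911865234375) centre [ 556.04653622 -217.93605723  105.48824069] x [0.85106588 0.1458989  0.50438118]
lever pts (box frame) [[ 13.   2.  -8.]
 [ 10.   0.  -6.]
 [  7.  -2.  -5.]
 [  0.   3. -11.]
 [ -2.   1.  -8.]
 [ -6.  -1.  -8.]
 [ -9.   3.  -4.]]
vase [669. -67.  66.] [767.  32. 157.]
bowl [697. 171.  15.] [795. 268.  58.]
jar [ 719. -260.   17.] [ 793. -181.   99.]
gift [385. -54.  46.] [486.  26.  68.]
```

View pics/crop.png

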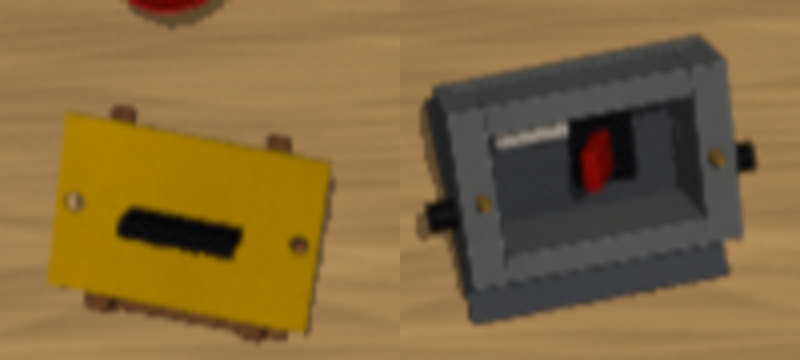

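Confirmed: the left crop shows the yellow plate with its black rib and two holes on the wooden rest, and that is the one to take. The right crop shows the box with its two brass pins and the red lever leaning to +y. The fits agree with the given sizes: tilts 25.0° and 30.3°, rectangles 187x128 and 190x134, heights 105.5 and 77.3.

```bash
cat >> h.py <<'E'
def fr(yaw,tilt):  # columns x up slope, y level, z normal
    return R.from_euler("zy",[yaw,-tilt],degrees=True).as_matrix()
BOX=[np.array([556.0,-218,105]),fr(9.7,30)]
COV=[np.array([538.6,201.4,77.3])-6*fr(-12.75,25)[:,2],fr(-12.75,25)]  # underside
def tool(F): return np.stack([F[:,1],F[:,0],-F[:,2]],1)  # tool x=+y, y=+x, z=-n
def at(fr_,p): return tool(fr_[1]),fr_[0]+fr_[1]@np.array(p,float)
def plan(Rt,pt,hand,N=None,start=None):
    s=env.state()
    R0,p0=start or (R.from_euler("xyz",s["tcp_rot"]).as_matrix(),s["eef_pos"])
    w=R.from_matrix(R0.T@Rt).as_rotvec(degrees=True);d=np.array(pt)-p0
    N=N or int(max(np.ceil(np.abs(w).max()/10.5),np.ceil(np.linalg.norm(d)/60),1))
    A=R0;
    for i in range(N):
        print([*(w/N).round(1).tolist(),*(A.T@d/N).round(1).tolist(),hand]);A=A@R.from_rotvec(w/N,degrees=True).as_matrix()
    return Rt,np.array(pt)
E
python3 - <<'E'
from h import *
print(fr(9.7,30)); 
s=plan(R.from_euler("xyz",[180,0,95],degrees=True).as_matrix(),[500,150,320],0)
print(); s=plan(*at(BOX,[0,45,150]),0,start=s)
E
```

```text
[[ 8.53644245e-01 -1.45916083e-01 -5.00000000e-01]
 [ 1.68489380e-01  9.85703469e-01  6.93889390e-18]
 [ 4.92851735e-01 -8.42446898e-02  8.66025404e-01]]
[0.0, -0.0, 6.8, -43.2, -33.2, -2.8, 0]
[0.0, -0.0, 6.8, -46.8, -27.9, -2.8, 0]
[0.0, -0.0, 6.8, -49.8, -22.2, -2.8, 0]
[0.0, -0.0, 6.8, -52.1, -16.2, -2.8, 0]
[0.0, -0.0, 6.8, -53.6, -9.9, -2.8, 0]
[0.0, -0.0, 6.8, -54.4, -3.6, -2.8, 0]
[0.0, -0.0, 6.8, -54.4, 2.9, -2.8, 0]
[0.0, -0.0, 6.8, -53.7, 9.2, -2.8, 0]
[0.0, -0.0, 6.8, -52.3, 15.5, -2.8, 0]
[0.0, -0.0, 6.8, -50.1, 21.6, -2.8, 0]

[-5.0, -0.6, -0.8, -53.4, -8.9, 14.8, 0]
[-5.0, -0.6, -0.8, -53.1, -10.9, 14.5, 0]
[-5.0, -0.6, -0.8, -52.7, -12.9, 14.1, 0]
[-5.0, -0.6, -0.8, -52.4, -14.8, 13.5, 0]
[-5.0, -0.6, -0.8, -52.1, -16.6, 12.7, 0]
[-5.0, -0.6, -0.8, -51.7, -18.4, 11.8, 0]
```

```bash
sed -i 's/from_euler("zy"/from_euler("ZY"/' h.py
python3 - <<'E'
from h import *
print(fr(9.7,30).round(3)); a=(R.from_euler("xyz",[180,0,95],degrees=True).as_matrix(),np.array([500,150,320.]))
s=plan(*at(BOX,[0,45,150]),0,start=a)
E
```

```text
[[ 0.854 -0.168 -0.493]
 [ 0.146  0.986 -0.084]
 [ 0.5    0.     0.866]]
[-5.0, 0.2, -0.8, -55.5, -9.1, 14.2, 0]
[-5.0, 0.2, -0.8, -55.4, -11.1, 13.1, 0]
[-5.0, 0.2, -0.8, -55.3, -12.9, 11.9, 0]
[-5.0, 0.2, -0.8, -55.1, -14.6, 10.5, 0]
[-5.0, 0.2, -0.8, -54.9, -16.2, 8.9, 0]
[-5.0, 0.2, -0.8, -54.8, -17.6, 7.3, 0]
```

Call:
jog_arm --pt "0 0 6.8 -43 -33 -3 0" --pt "0 0 6.8 -47 -28 -3 0" --pt "0 0 6.8 -50 -22 -3 0" --pt "0 0 6.8 -52 -16 -3 0" --pt "0 0 6.8 -54 -10 -3 0" --pt "0 0 6.8 -54 -4 -3 0" --pt "0 0 6.8 -54 3 -3 0" --pt "0 0 6.8 -54 9 -3 0" --pt "0 0 6.8 -52 15 -3 0" --pt "0 0 6.8 -50 22 -3 0"

```text
t: 2.35
eef_pos: [499.0, 147.9, 322.6]
tcp_rot: [3.141, -0.0, 1.647]
ft_force: [0.6, 0.6, 0.7]
opening: 0.024
grip_force: 0.0
```

Call:
jog_arm --pt "-5 0.2 -0.8 -55 -9 14 0" --pt "-5 0.2 -0.8 -55 -11 13 0" --pt "-5 0.2 -0.8 -55 -13 12 0" --pt "-5 0.2 -0.8 -55 -15 10.5 0" --pt "-5 0.2 -0.8 -55 -16 9 0" --pt "-5 0.2 -0.8 -55 -17.5 7 0" --pt "0 0 0 0 0 0 0"

```text
t: 3.22
eef_pos: [475.2, -140.8, 247.3]
tcp_rot: [2.689, -0.018, 1.731]
ft_force: [-0.1, 0.5, 0.5]
opening: 0.006
grip_force: 0.0
```

```bash
cat > w.py <<'E'
from h import *
import sys
im=env.read_camera("wrist");np.savez("/tmp/wrist.npz",**im)
def proj(p):
    K=im["camera_matrix"];q=im["world_to_cam"]@np.append(p,1);x,y,z=q[0],-q[1],-q[2]
    r=np.hypot(x,y);t=np.arctan2(r,z);return np.array([K[0,2]+K[0,0]*t*x/r,K[1,2]+K[1,1]*t*y/r])
a=cv2.resize(im["color"],(800,600))[...,::-1].copy()
pts={}
for y in(80,-80):
    for z in (0,16): pts["B%d,%d"%(y,z)]=BOX[0]+BOX[1]@[0,y,z]
for sx in(1,-1):
    for sy in (1,-1): pts["c%d%d"%(sx,sy)]=BOX[0]+BOX[1]@[65*sx,95*sy,0]
for k,p in pts.items():
    u=proj(p);print(k,u.round(1));cv2.drawMarker(a,tuple((u*800/512).round().astype(int).tolist()),(255,0,255),0,10,1)
cv2.imwrite("pics/%s.png"%sys.argv[1],a)
plan(*at(BOX,[0,45,50]),0)
E
python3 w.py w1
```

```text
B80,0 [252.1 215.4]
B80,16 [250.7 221.9]
B-80,0 [254.8 344.9]
B-80,16 [253.8 354.7]
c11 [325.  199.8]
c1-1 [310.1 353.9]
c-11 [181.3 199. ]
c-1-1 [201.  349.8]
[-2.0, -0.3, -0.5, -23.6, -2.8, 53.4, 0]
[-2.0, -0.3, -0.5, -23.3, -4.9, 53.4, 0]
```

View pics/w1.png

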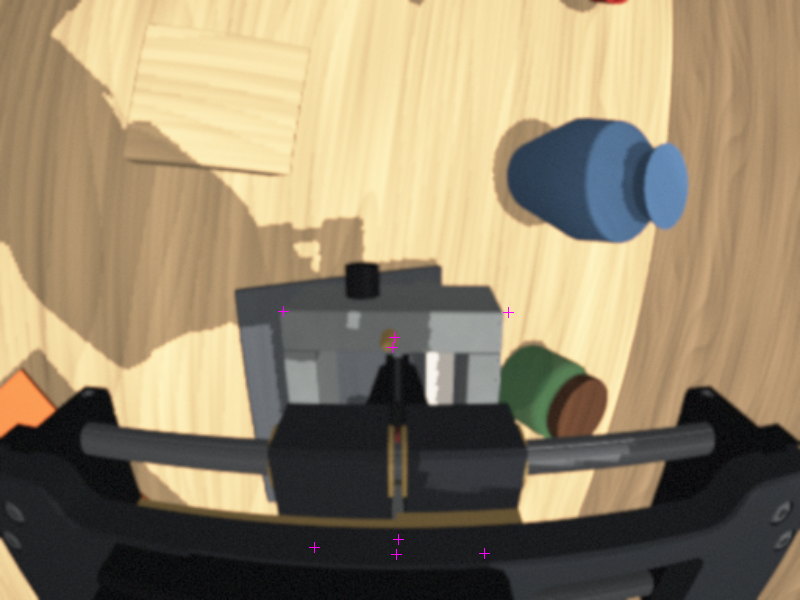

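The wrist view shows the left pin at about (390,340), within 2 mm of its predicted position, and the fingers above the cavity. I'll align first, then lower straight in.

Call:
jog_arm --pt "-2 -0.3 -0.5 -47 -3 4 0" --pt "-2 -0.3 -0.5 0 0 4 0" --pt "0 0 0 0 0 0 0"

```text
t: 3.65
eef_pos: [484.2, -183.9, 238.6]
tcp_rot: [2.62, -0.002, 1.745]
ft_force: [-0.4, -0.0, 0.0]
opening: 0.004
grip_force: 0.0
```

```bash
python3 - <<'E'
from h import *
s=env.state();print((BOX[1].T@(s["eef_pos"]-BOX[0])).round(1))
plan(*at(BOX,[0,45,50]),0)
E
```

```text
[ 10.4  45.7 148.2]
[-0.1, -0.1, 0.1, -0.5, -5.1, 49.1, 0]
[-0.1, -0.1, 0.1, -0.4, -5.2, 49.1, 0]
```

Call:
jog_arm --pt "0 0 0 0 -10 25 0" --pt "0 0 0 0 0 37 0" --pt "0 0 0 0 0 36 0" --pt "0 0 0 -10 0 0 0" --pt "0 0 0 -10 0 0 0" --pt "0 0 0 -8 0 0 0" --pt "0 0 0 -6 0 0 0" --pt "0 0 0 -5 0 0 0" --pt "0 0 0 -5 0 0 0" --pt "0 0 0 0 0 0 0"

```text
t: 4.9
eef_pos: [531.5, -221.5, 148.8]
tcp_rot: [2.619, -0.0, 1.744]
ft_force: [-0.1, -0.1, 0.8]
opening: 0.003
grip_force: 0.2
```

```bash
cat > s.py <<'E'
from h import *
s=env.state();print((BOX[1].T@(s["eef_pos"]-BOX[0])).round(1),"F",(BOX[1].T@s["ft_force"]).round(1))
E
python3 s.py
```

```text
[ 0.4  0.7 50.3] F [ 0.3 -0.1  0.7]
```

Call:
jog_arm --pt "0 0 0 -4 0 0 0" --pt "0 0 0 -4 0 0 0" --pt "0 0 0 -2 0 0 0"

```text
t: 5.28
eef_pos: [533.1, -230.7, 148.5]
tcp_rot: [2.619, -0.002, 1.745]
ft_force: [-1.2, 9.1, 0.9]
opening: 0.003
grip_force: 4.1
```

Call:
jog_arm --pt "0 0 0 -2 0 0 0"

```text
t: 5.4
eef_pos: [533.2, -231.3, 148.3]
tcp_rot: [2.619, -0.004, 1.748]
ft_force: [-2.1, 15.8, 3.0]
opening: 0.001
grip_force: 7.5
```

Call:
jog_arm --pt "0 0 0 -2 0 0 0"

```text
t: 5.52
eef_pos: [533.3, -231.9, 148.2]
tcp_rot: [2.619, -0.007, 1.75]
ft_force: [-3.3, 21.8, 5.6]
opening: 0.004
grip_force: 11.0
```

```bash
python3 s.py
```

```text
[ 0.2 -9.9 49.8] F [ 3.1 22.1  4.6]
```

The lever is against its stop: 22 N at y = -9.9, where I expected -10. I'll back off, lift, and plan the trip to the cover.

Call:
jog_arm --pt "0 0 0 12 0 0 0" --pt "0 0 0 15 0 0 0" --pt "0 0 0 0 0 -50 0" --pt "0 0 0 0 0 -55 0" --pt "0 0 0 0 0 -55 0"

```text
t: 6.15
eef_pos: [449.7, -222.5, 288.7]
tcp_rot: [2.619, 0.001, 1.744]
ft_force: [-0.1, -0.5, 0.4]
opening: 0.004
grip_force: 0.0
```

```bash
python3 s.py; python3 - <<'E'
from h import *
plan(*at(COV,[0,0,180]),95,N=9)
E
```

```text
[  0.5  13.4 211.9] F [ 0.1 -0.5  0.4]
[0.5, -1.2, 2.2, 47.9, 6.0, 10.3, 95]
[0.5, -1.2, 2.2, 48.3, 4.2, 9.2, 95]
[0.5, -1.2, 2.2, 48.6, 2.4, 8.2, 95]
[0.5, -1.2, 2.2, 48.8, 0.5, 7.2, 95]
[0.5, -1.2, 2.2, 48.9, -1.3, 6.3, 95]
[0.5, -1.2, 2.2, 48.9, -3.2, 5.3, 95]
[0.5, -1.2, 2.2, 48.9, -5.0, 4.3, 95]
[0.5, -1.2, 2.2, 48.7, -6.9, 3.4, 95]
[0.5, -1.2, 2.2, 48.5, -8.8, 2.5, 95]
```

Call:
jog_arm --pt "0.5 -1.2 2.2 50 6 10 95" --pt "0.5 -1.2 2.2 48 4 9 95" --pt "0.5 -1.2 2.2 49 2 8 95" --pt "0.5 -1.2 2.2 49 0.5 7 95" --pt "0.5 -1.2 2.2 49 -1 6 95" --pt "0.5 -1.2 2.2 49 -3 5 95" --pt "0.5 -1.2 2.2 49 -5 4 95" --pt "0.5 -1.2 2.2 49 -7 3 95" --pt "0.5 -1.2 2.2 48 -9 2 95" --pt "0 0 0 0 0 0 95"

```text
t: 7.4
eef_pos: [455.0, 120.2, 244.8]
tcp_rot: [2.705, 0.002, 1.444]
ft_force: [-0.4, 0.2, 0.1]
opening: 0.975
grip_force: 0.0
```

```bash
python3 - <<'E'
from h import *
im=env.read_camera("top");col=im["color"].astype(int);r,g,b=col[...,0],col[...,1],col[...,2];P=cloud(im)
u,v=np.meshgrid(np.arange(512),np.arange(384))
rm=(r>100)&(g<60)&(b<60)&(abs(u-334)<25)&(abs(v-188)<25)
print("lever",((P[rm]-BOX[0])@BOX[1]).round()[::4].tolist())
w=env.read_camera("wrist")
from w import proj
E
sed -i '/^for k,p/i pts={"C%d,%d"%(x,y):COV[0]+COV[1]@[x,y,z] for x,y,z in [(0,80,6),(0,-80,6),(63,93,6),(63,-93,6),(-63,93,6),(-63,-93,6),(7,40,40),(-7,40,40),(7,-40,40),(-7,-40,40)]}' w.py
sed -i 's/^plan.*/plan(*at(COV,[0,0,89]),95)/' w.py
python3 w.py w2
```

```text
lever [[12.0, -20.0, -31.0], [13.0, -25.0, -16.0], [14.0, -34.0, -9.0], [11.0, -34.0, -8.0], [6.0, -37.0, -12.0], [-0.0, -32.0, -16.0], [0.0, -29.0, -8.0], [-2.0, -29.0, -7.0], [-6.0, -31.0, -8.0], [-7.0, -33.0, -3.0]]
B80,0 [290.4 367.7]
B80,16 [290.5 377.4]
B-80,0 [306.5 410.1]
B-80,16 [306.8 417.9]
c11 [337.2 354.9]
c1-1 [343.8 407.8]
c-11 [241.5 366.7]
c-1-1 [272.2 416.2]
C0,80 [256.3  13.9]
C0,-80 [241.6 180.9]
C63,93 [324.  10.]
C63,-93 [305.5 199.6]
C-63,93 [191.1  -0.6]
C-63,-93 [176.3 188.8]
C7,40 [261.1  45.5]
C-7,40 [243.7  44.1]
C7,-40 [252.5 142.3]
C-7,-40 [235.2 140.9]
[-0.0, -0.7, 1.6, 32.5, -1.8, 33.1, 95]
[-0.0, -0.7, 1.6, 32.8, -2.7, 32.7, 95]
[-0.0, -0.7, 1.6, 33.1, -3.7, 32.3, 95]Traceback (most recent call last):
  File "<stdin>", line 7, in <module>
  File "w.py", line 15, in <module>
    cv2.imwrite("pics/%s.png"%sys.argv[1],a)
                              ~~~~~~~~^^^
IndexError: list index out of range
```

View pics/w2.png

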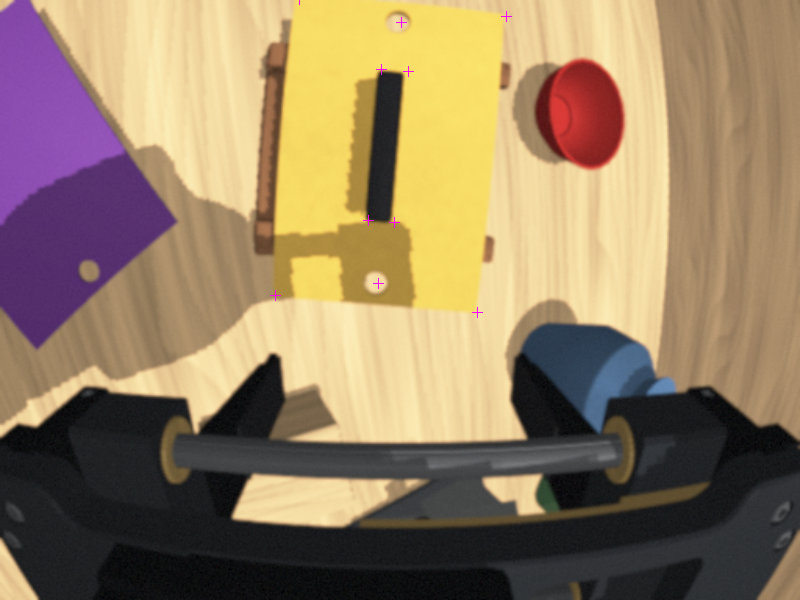

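The lever now reads y≈-33, so it is on. The wrist view shows the cover's holes at (398,21) and (376,282) and the rib at (385,145), all within about 2 mm of the predicted marks. I'll align over it.

Call:
jog_arm --pt "0 -0.7 1.6 40 -2 4 95" --pt "0 -0.7 1.6 40 -3 4 95" --pt "0 -0.7 1.6 18 -4 4 95" --pt "0 0 0 0 0 0 95" --pt "0 0 0 0 0 0 95"

```text
t: 8.22
eef_pos: [466.9, 214.4, 230.0]
tcp_rot: [2.706, 0.002, 1.349]
ft_force: [-0.4, -0.5, -1.0]
opening: 0.999
grip_force: 0.0
```

```bash
python3 - <<'E'
from h import *
plan(*at(COV,[-0.5,0,89]),95)
E
```

```text
[-0.0, 0.0, 0.0, 1.6, 0.5, 43.1, 95]
[-0.0, 0.0, 0.0, 1.6, 0.5, 43.1, 95]
```

Call:
jog_arm --pt "0 0 0 3 1 30 95" --pt "0 0 0 0 0 30 95" --pt "0 0 0 0 0 26 95" --pt "0 0 0 0 0 0 95" --pt "0 0 0 0 0 0 0" --pt "0 0 0 0 0 0 0" --pt "0 0 0 0 0 0 0" --pt "0 0 0 0 0 0 0" --pt "0 0 0 0 0 0 0" --pt "0 0 0 0 0 0 0"

```text
t: 9.48
eef_pos: [503.8, 210.2, 152.4]
tcp_rot: [2.706, 0.001, 1.349]
ft_force: [0.2, -0.2, -0.4]
opening: 0.427
grip_force: 0.0
```

Call:
jog_arm --pt "0 0 0 0 0 -4 0" --pt "0 0 0 0 0 -10 0" --pt "0 0 0 0 0 -30 0" --pt "0 0 0 0 0 -50 0" --pt "0 0 0 0 0 -50 0" --pt "0 0 0 0 0 0 0" --pt "0 0 0 0 0 0 0"

```text
t: 10.35
eef_pos: [444.5, 223.7, 282.6]
tcp_rot: [2.706, 0.001, 1.35]
ft_force: [-0.1, -0.1, -0.5]
opening: 0.002
grip_force: 0.0
```

```bash
python3 - <<'E'
from h import *
from scipy.optimize import least_squares
im=env.read_camera("wrist");a=cv2.resize(im["color"],(800,600))[...,::-1]
cv2.imwrite("pics/w3.png",a);np.savez("/tmp/wrist.npz",**im)
plan(*at(BOX,[0,0,220]),0)
E
```

```text
[-0.6, 1.3, -2.5, -56.0, 12.5, 4.0, 0]
[-0.6, 1.3, -2.5, -56.6, 10.0, 2.9, 0]
[-0.6, 1.3, -2.5, -57.0, 7.5, 1.7, 0]
[-0.6, 1.3, -2.5, -57.3, 5.0, 0.5, 0]
[-0.6, 1.3, -2.5, -57.5, 2.5, -0.8, 0]
[-0.6, 1.3, -2.5, -57.5, 0.1, -2.1, 0]
[-0.6, 1.3, -2.5, -57.4, -2.4, -3.4, 0]
[-0.6, 1.3, -2.5, -57.1, -4.8, -4.8, 0]
```

View pics/w3.png

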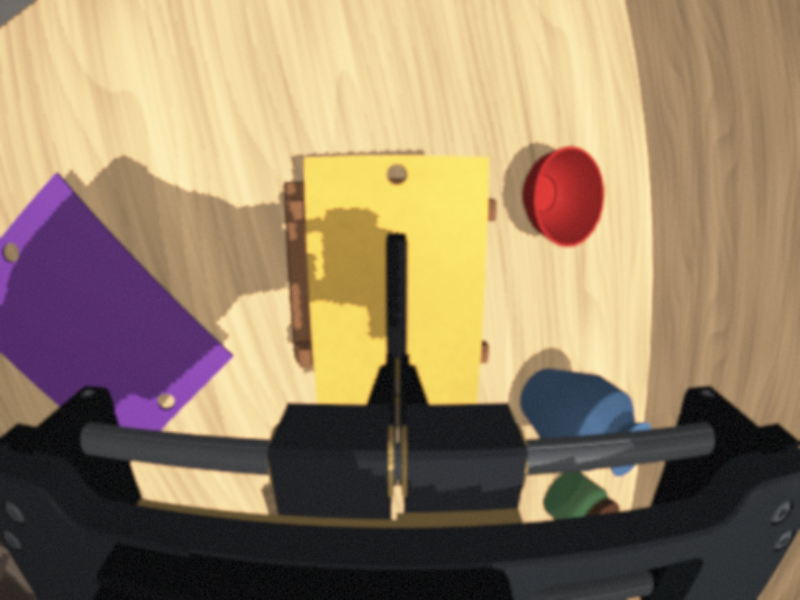

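I lifted too early, while the fingers were still closing. The picture shows the plate undisturbed on the rest, with its rib at column 397, in line with the fingers. I'll go back down with a smaller opening.

Call:
jog_arm --pt "0 0 0 0 0 0 50" --pt "0 0 0 0 0 0 50" --pt "0 0 0 0 0 0 50" --pt "0 0 0 0 0 20 50" --pt "0 0 0 0 0 30 50" --pt "0 0 0 0 0 20 50"

```text
t: 11.15
eef_pos: [473.7, 217.0, 218.3]
tcp_rot: [2.707, 0.002, 1.349]
ft_force: [0.8, 0.4, 0.2]
opening: 0.52
grip_force: 0.0
```

```bash
python3 - <<'E'
from h import *
print(env.state()["opening"]);plan(*at(COV,[-0.5,0,89]),50)
E
```

```text
0.5198577641526732
[-0.0, 0.0, 0.0, -0.4, 0.3, 36.5, 50]
[-0.0, 0.0, 0.0, -0.4, 0.2, 36.5, 50]
```

Call:
jog_arm --pt "0 0 0 -1 0 30 50" --pt "0 0 0 0 0 25 50" --pt "0 0 0 0 0 18 50" --pt "0 0 0 0 0 0 0" --pt "0 0 0 0 0 0 0" --pt "0 0 0 0 0 0 0" --pt "0 0 0 0 0 0 0" --pt "0 0 0 0 0 0 0" --pt "0 0 0 0 0 0 0" --pt "0 0 0 0 0 0 0"

```text
t: 12.4
eef_pos: [503.0, 209.4, 153.8]
tcp_rot: [2.705, 0.001, 1.35]
ft_force: [-4.1, 0.5, 6.7]
opening: 0.144
grip_force: 30.0
```

```bash
python3 - <<'E'
from h import *
s=env.state();print((COV[1].T@(s["eef_pos"]-COV[0])).round(1),s["opening"],s["grip_force"],s["ft_force"])
E
```

```text
[-0.7 -0.  90.7] 0.1436332406723705 30.001267790794373 [-4.10568937  0.52721086  6.72172169]
```

Call:
jog_arm --pt "0 0 0 0 0 -4 0" --pt "0 0 0 0 0 -10 0" --pt "0 0 0 0 0 -25 0" --pt "0 0 0 0 0 -40 0" --pt "0 0 0 0 0 -50 0" --pt "0 0 0 0 0 0 0" --pt "0 0 0 0 0 0 0"

```text
t: 13.28
eef_pos: [450.0, 221.2, 269.4]
tcp_rot: [2.707, 0.002, 1.349]
ft_force: [0.4, 0.3, -5.4]
opening: 0.146
grip_force: 30.0
```

```bash
cat > hole.py <<'E'
from h import *
# cover in hand: measure plate hole (far, +y) with the wrist camera rays, and top edge, in tool frame
im=env.read_camera("wrist");np.savez("/tmp/wrist.npz",**im)
s=env.state();Rt=R.from_euler("xyz",s["tcp_rot"]).as_matrix();pt=s["eef_pos"]
K=im["camera_matrix"];W=np.linalg.inv(im["world_to_cam"]);z=im["z_map"]
u,v=np.meshgrid(np.arange(512),np.arange(384));a=(u-K[0,2])/K[0,0];b=(v-K[1,2])/K[1,1];t=np.hypot(a,b)+1e-9
k=np.tan(t)/t
p=np.stack([a*k*z,-b*k*z,-z],-1)@W[:3,:3].T+W[:3,3];q=(p-pt)@Rt
c=im["color"].astype(int);ym=(c[...,0]>110)&(c[...,1]>90)&(c[...,2]<c[...,1]*0.62)&(c[...,0]-c[...,1]<60)&(abs(q[...,0])<130)&(abs(q[...,1])<90)&(z>0)&(q[...,2]<120)&(q[...,2]>60)
m=cv2.morphologyEx(ym.astype(np.uint8),cv2.MORPH_OPEN,np.ones((3,3)))
Q=q[m>0];print("yellow",len(Q),np.percentile(Q,[1,50,99],axis=0).round(1).tolist())
A=np.c_[Q[:,:2],np.ones(len(Q))];co=np.linalg.lstsq(A,Q[:,2],rcond=None)[0];r=Q[:,2]-A@co
g=abs(r)<4;co=np.linalg.lstsq(A[g],Q[g,2],rcond=None)[0];print("plane z=",co.round(3),g.mean())
cs,h=cv2.findContours(m,cv2.RETR_CCOMP,cv2.CHAIN_APPROX_NONE)
def onplane(uv):
    a=(uv[0]-K[0,2])/K[0,0];b=(uv[1]-K[1,2])/K[1,1];t=np.hypot(a,b);k=np.tan(t)/t
    d=Rt.T@W[:3,:3]@np.array([a*k,-b*k,-1]);o=Rt.T@(W[:3,3]-pt)
    l=(co[2]+co[0]*o[0]+co[1]*o[1]-o[2])/(d[2]-co[0]*d[0]-co[1]*d[1]);return o+l*d
for i,x in enumerate(cs):
    if h[0][i][3]>=0 and 15<cv2.contourArea(x)<300:
        M=cv2.moments(x);ctr=np.array([M["m10"],M["m01"]])/M["m00"];print("hole px",ctr.round(1),cv2.contourArea(x),"tool",onplane(ctr).round(1))
x=max(cs,key=cv2.contourArea)[:,0];E=np.array([onplane(e) for e in x[::3]])
L=E[(E[:,1]<-50)&(abs(E[:,0])<85)];H=E[(E[:,1]>50)&(abs(E[:,0])<85)];T=E[(E[:,0]>80)&(abs(E[:,1])<50)]
for n,S,i,j in(("low",L,0,1),("high",H,0,1),("end",T,1,0)):
    if len(S)>4: f=np.polyfit(S[:,i],S[:,j],1);print(n,f.round(3),len(S))
E
python3 hole.py; python3 - <<'E'
from h import *
plan(*at(BOX,[0,0,230]),0)
E
```

```text
yellow 29639 [[-70.5, -62.0, 81.0], [47.6, -0.2, 82.6], [92.0, 61.4, 84.1]]
plane z= [-4.0000e-03 -0.0000e+00  8.2714e+01] 0.9987853841222714
low [-3.9000e-02 -6.0871e+01] 55
high [3.2000e-02 6.0667e+01] 56
end [ 0.    92.545] 58
[-0.6, 1.3, -2.5, -56.1, 12.4, 1.0, 0]
[-0.6, 1.3, -2.5, -56.6, 10.0, -0.1, 0]
[-0.6, 1.3, -2.5, -57.0, 7.5, -1.3, 0]
[-0.6, 1.3, -2.5, -57.2, 5.1, -2.5, 0]
[-0.6, 1.3, -2.5, -57.3, 2.6, -3.8, 0]
[-0.6, 1.3, -2.5, -57.3, 0.2, -5.1, 0]
[-0.6, 1.3, -2.5, -57.1, -2.2, -6.4, 0]
[-0.6, 1.3, -2.5, -56.8, -4.6, -7.8, 0]
```

The plate is held square in the hand: slopes ≈0, offset -0.5 mm, underside 88.7 mm ahead of the TCP. Now to carry it over the box.

Call:
jog_arm --pt "-0.6 1.3 -2.5 -56 12.5 1 0" --pt "-0.6 1.3 -2.5 -57 10 0 0" --pt "-0.6 1.3 -2.5 -57 7.5 -1 0" --pt "-0.6 1.3 -2.5 -57 5 -2.5 0" --pt "-0.6 1.3 -2.5 -57 2.5 -4 0" --pt "-0.6 1.3 -2.5 -57 0 -5 0" --pt "-0.6 1.3 -2.5 -57 -2 -6.5 0" --pt "-0.6 1.3 -2.5 -57 -4.5 -8 0" --pt "0 0 0 0 0 0 0" --pt "0 0 0 0 0 0 0"

```text
t: 14.58
eef_pos: [434.0, -121.9, 292.4]
tcp_rot: [2.675, -0.011, 1.641]
ft_force: [-0.1, 0.3, -4.3]
opening: 0.144
grip_force: 30.0
```

```bash
python3 s.py; python3 - <<'E'
from h import *
plan(*at(BOX,[0,0.5,125]),0)
E
```

```text
[  3.6 115.2 214.4] F [-2.2  0.3 -3.7]
[-1.1, 0.7, -1.8, -37.0, 4.0, 31.1, 0]
[-1.1, 0.7, -1.8, -37.5, 2.3, 30.7, 0]
[-1.1, 0.7, -1.8, -37.9, 0.5, 30.3, 0]
```

Call:
jog_arm --pt "-1.1 0.7 -1.8 -38 4 5 0" --pt "-1.1 0.7 -1.8 -38 2.5 5 0" --pt "-1.1 0.7 -1.8 -38 0 5 0" --pt "0 0 0 0 0 0 0" --pt "0 0 0 0 0 0 0"

```text
t: 15.2
eef_pos: [459.2, -232.1, 282.2]
tcp_rot: [2.615, 0.002, 1.745]
ft_force: [-0.1, -0.5, -4.2]
opening: 0.147
grip_force: 30.0
```

```bash
python3 s.py; python3 - <<'E'
from h import *
plan(*at(BOX,[0,0.5,125]),0)
im=env.read_camera("scene");np.savez("/tmp/s2.npz",**im)
# pins/rim re-measured from scene+top first pictures: brass pixels
im=dict(np.load("/tmp/top.npz"));K=im["camera_matrix"];W=im["world_to_cam"]
c=cv2.cvtColor(im["color"],cv2.COLOR_RGB2HSV)
for y in(80,-80):
    p=BOX[0]+BOX[1]@[0,y,12];q=W@np.append(p,1);u=K[0,2]+K[0,0]*q[0]/-q[2];v=K[1,2]-K[1,1]*q[1]/-q[2]
    print("pred",u.round(1),v.round(1),"mm/px",(-q[2]/K[0,0]).round(2));U,V=int(u),int(v)
    s=c[V-6:V+7,U-6:U+7,1].astype(float);s=np.clip(s-90,0,None);yy,xx=np.mgrid[V-6:V+7,U-6:U+7]
    print("seen",(s*xx).sum()/s.sum(),(s*yy).sum()/s.sum(),(s>0).sum())
E
```

```text
[  3.9   2.4 202.3] F [-2.3 -0.5 -3.6]
[0.1, -0.0, 0.1, -1.0, -2.1, 38.7, 0]
[0.1, -0.0, 0.1, -1.0, -2.0, 38.7, 0]
pred 305.8 200.6 mm/px 2.68
seen 305.4628205128205 200.49615384615385 14
pred 364.3 189.0 mm/px 2.68
seen 365.8231233822261 187.88006902502158 28
```

```bash
python3 - <<'E'
from h import *
rows=[]
for n in("top","scene"):
    im=dict(np.load("/tmp/%s.npz"%n));K=im["camera_matrix"];W=im["world_to_cam"];r=[]
    for y in(80,-80):
        uv=[]
        for z in(0,8,16):
            q=W@np.append(BOX[0]+BOX[1]@[0,y,z],1);uv.append((K[0,2]+K[0,0]*q[0]/-q[2],K[1,2]-K[1,1]*q[1]/-q[2]))
        U,V=map(int,uv[1]);a=cv2.resize(im["color"][V-12:V+13,U-16:U+17],None,fx=12,fy=12,interpolation=0)
        for u,v in uv: cv2.drawMarker(a,(int((u-U+16.5)*12),int((v-V+12.5)*12)),(255,0,255),0,10,1)
        r.append(a)
    rows.append(np.hstack(r))
cv2.imwrite("pics/pins.png",np.vstack(rows)[...,::-1])
E
```

```text
(no output)
```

View pics/pins.png

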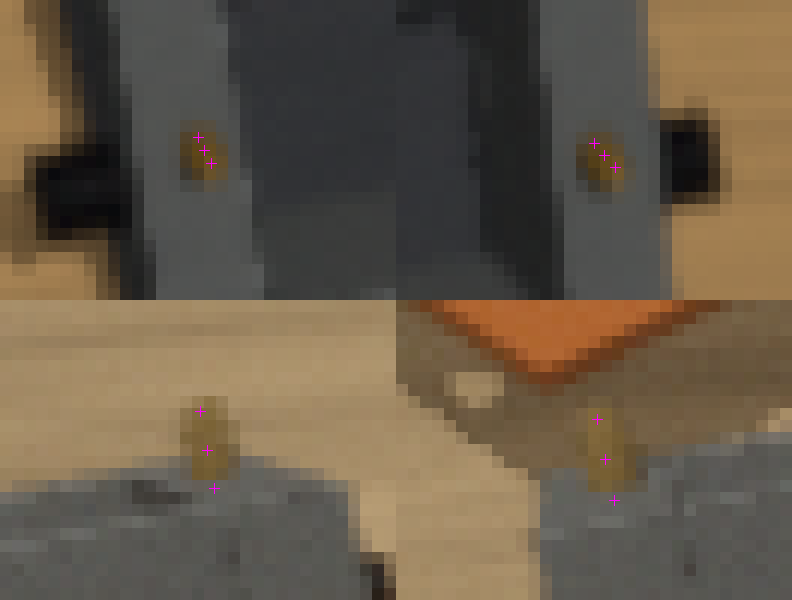

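The crop shows both pins under their predicted marks in both cameras, about 1 mm low in x. I'll aim for x = -0.8 and go down to just above the pins.

Call:
jog_arm --pt "0.1 0 0.1 -2 -5 30 0" --pt "0.1 0 0.1 0 0 30 0" --pt "0 0 0 0 0 17 0" --pt "0 0 0 0 0 0 0" --pt "0 0 0 0 0 0 0"

```text
t: 15.88
eef_pos: [493.4, -229.2, 214.5]
tcp_rot: [2.617, 0.002, 1.742]
ft_force: [1.4, -0.4, -3.9]
opening: 0.143
grip_force: 30.0
```

```bash
python3 s.py; python3 hole.py; python3 - <<'E'
from h import *
plan(*at(BOX,[-0.8,0.5,108]),0)
E
```

```text
[ -0.3  -0.5 126.6] F [-0.8 -0.7 -4.1]
yellow 29922 [[-70.9, -62.2, 81.5], [48.3, -1.0, 83.1], [92.9, 61.2, 84.7]]
plane z= [-7.0000e-03  1.0000e-03  8.3381e+01] 0.9959895728895127
low [-2.9000e-02 -6.1566e+01] 54
high [3.3000e-02 6.0444e+01] 55
end [-0.    93.444] 56
[0.1, 0.1, 0.1, 1.3, -0.5, 18.8, 0]
```

Call:
jog_arm --pt "0.1 0 0.1 0.7 -0.2 12 0" --pt "0 0 0 0 0 8 0" --pt "0 0 0 0 0 4 0" --pt "0 0 0 0 0 0 0"

```text
t: 16.42
eef_pos: [505.1, -227.1, 192.5]
tcp_rot: [2.619, 0.0, 1.739]
ft_force: [-0.2, -0.9, -3.7]
opening: 0.145
grip_force: 30.0
```

```bash
python3 s.py
```

```text
[ -1.1  -0.4 101.7] F [-2.1 -0.9 -3. ]
```

Call:
jog_arm --pt "0 0 0 0.3 0.3 3 0" --pt "0 0 0 0 0 2 0" --pt "0 0 0 0 0 0 0"

```text
t: 16.8
eef_pos: [507.7, -226.4, 188.7]
tcp_rot: [2.619, 0.001, 1.739]
ft_force: [-0.2, -0.4, -3.6]
opening: 0.148
grip_force: 30.0
```

Call:
jog_arm --pt "0 0 0 0 0 3 0" --pt "0 0 0 0 0 2 0" --pt "0 0 0 0 0 0 0"

```text
t: 17.18
eef_pos: [510.2, -226.0, 184.2]
tcp_rot: [2.619, 0.001, 1.739]
ft_force: [0.1, -0.4, -3.9]
opening: 0.144
grip_force: 30.0
```

```bash
python3 s.py
```

```text
[-0.7 -0.2 91.9] F [-1.9 -0.4 -3.4]
```

Call:
jog_arm --pt "0 0 0 0 0 2 0" --pt "0 0 0 0 0 0 0"

```text
t: 17.42
eef_pos: [510.6, -225.9, 183.6]
tcp_rot: [2.618, 0.002, 1.739]
ft_force: [-14.0, -0.7, 12.3]
opening: 0.145
grip_force: 30.0
```

Call:
jog_arm --pt "0 0 0 0 0 1 0" --pt "0 0 0 0 0 0 0"

```text
t: 17.68
eef_pos: [510.6, -225.9, 183.5]
tcp_rot: [2.618, 0.002, 1.739]
ft_force: [-23.5, -1.0, 24.7]
opening: 0.146
grip_force: 30.0
```

Call:
jog_arm --pt "0 0 0 0 0 1 0" --pt "0 0 0 0 0 0 0"

```text
t: 17.92
eef_pos: [511.0, -226.1, 182.8]
tcp_rot: [2.617, 0.003, 1.739]
ft_force: [-26.9, -0.7, 26.9]
opening: 0.143
grip_force: 30.0
```

```bash
python3 s.py
```

```text
[-0.7 -0.4 90.2] F [-9.7  3.9 36.6]
```

```bash
cat > chk.py <<'E'
from h import *
for n in("top","scene"):
    im=env.read_camera(n);P=cloud(im);c=im["color"].astype(int);q=(P-BOX[0])@BOX[1]
    m=(c[...,0]>90)&(c[...,2]<0.45*c[...,0])&(c[...,1]>.6*c[...,0])&(abs(q[...,0])<75)&(abs(q[...,1])<105)&(abs(q[...,2]-8)<15)
    Q=q[m];A=np.c_[Q[:,:2],np.ones(len(Q))]
    if len(Q)<50: print(n,len(Q));continue
    co=np.linalg.lstsq(A,Q[:,2],rcond=None)[0];g=abs(Q[:,2]-A@co)<4;co=np.linalg.lstsq(A[g],Q[g,2],rcond=None)[0]
    print(n,len(Q),"plane",co.round(3),"ext",Q.min(0).round(),Q.max(0).round())
    cv2.imwrite("pics/%s_e.png"%n,cv2.resize(im["color"][130:250,260:420] if n=="top" else im["color"][160:270,100:260],None,fx=4,fy=4,interpolation=2)[...,::-1])
E
python3 chk.py; python3 hole.py|head -2
```

```text
top 1793 plane [-4.000e-03 -0.000e+00  6.512e+00] ext [-66. -95.  -6.] [65. 93. 20.]
scene 461 plane [-2.800e-02  1.000e-03  8.021e+00] ext [-62. -92.   3.] [69. 93. 15.]
yellow 30259 [[-71.3, -62.2, 80.2], [48.4, -0.9, 82.0], [92.7, 61.2, 83.5]]
plane z= [-4.0000e-03  1.0000e-03  8.2161e+01] 0.9914736111570112
```

The plate is flush: its top is at 6.5 mm with 6 expected, and its slopes are ≈0. I'll ease the force a little, let go and withdraw.

Call:
jog_arm --pt "0 0 0 0 0 -1.5 0" --pt "0 0 0 0 0 0 0" --pt "0 0 0 0 0 0 45" --pt "0 0 0 0 0 0 45" --pt "0 0 0 0 0 0 45" --pt "0 0 0 0 0 0 45" --pt "0 0 0 0 0 0 45" --pt "0 0 0 0 0 0 45"

```text
t: 19.08
eef_pos: [511.3, -225.8, 182.2]
tcp_rot: [2.619, 0.001, 1.739]
ft_force: [-0.2, -0.0, 0.4]
opening: 0.472
grip_force: 0.0
```

Call:
jog_arm --pt "0 0 0 0 0 -5 45" --pt "0 0 0 0 0 -15 45" --pt "0 0 0 0 0 -30 45" --pt "0 0 0 0 0 -45 45" --pt "0 0 0 0 0 -50 45" --pt "0 0 0 50 0 0 45" --pt "0 0 0 55 0 0 45" --pt "0 0 0 55 0 0 45" --pt "0 0 0 0 0 0 45"

```text
t: 20.2
eef_pos: [411.9, -77.2, 308.1]
tcp_rot: [2.619, 0.001, 1.743]
ft_force: [-0.5, -0.7, 0.6]
opening: 0.471
grip_force: 0.0
```

```bash
python3 chk.py; python3 -c "
import cv2,numpy as np
a=cv2.imread('pics/top_e.png');b=cv2.imread('pics/scene_e.png');a=a[:440];c=np.hstack([cv2.resize(a,(400,300)),cv2.resize(b,(400,300))]);cv2.imwrite('pics/end.png',c)"
```

```text
top 2725 plane [ 2.000e-03 -2.000e-03  6.681e+00] ext [-68. -95.  -6.] [62. 93. 18.]
scene 467 plane [-3.000e-02  1.000e-03  7.974e+00] ext [-66. -92.   3.] [63. 92. 15.]
```

View pics/end.png

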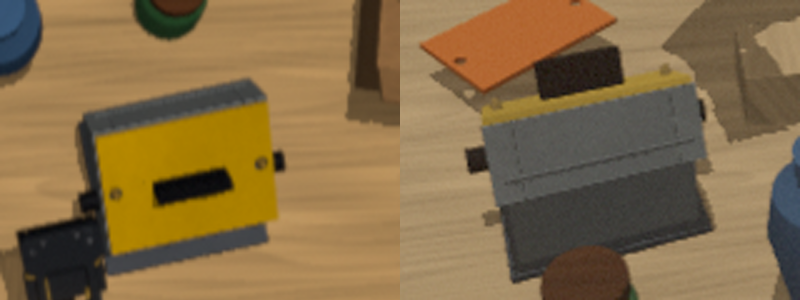

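The end picture shows the plate flush on the rim, with the pins in its holes at (115,193) and (262,163). The jar and vase are standing, and the hand is clear.

```bash
python3 -c "
from cell import env
print(env.job_done())"
```

```text
the job is handed in; nothing more can be done
None
```

The job is handed in at about 20 s: the breaker lever is fully on, the yellow cover is flush on the rim with both pins through its holes, and the arm never came near the stock except passing above it.

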